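# Sort two tagged plaster moulds and close the good one

### The arm

A 6-joint arm with a two-finger parallel gripper is mounted at the origin on the work surface. World frame = base frame: x ahead of the robot, y to its left, z up, the work surface at z = 0. Lengths are in mm, angles in degrees, forces in N, time in s.
With the tool pointing down it reaches from about 275 to 775 mm from the base axis. Payload 14.6 kg.
Tool frame: the origin (TCP) lies at the very end of the fingers, on their centre line; the grasp point (between the pads) lies 19 mm behind it; z points along the fingers, y is the direction in which the jaws open and shut (so a half turn about z gives the same grasp; the last joint's range is limited). The gripper opens to 85 mm and grips with 20 to 120 N. Pads are 22 mm wide; open, the fingers measure 114 mm over their backs; the gripper's body (76 mm by 85 mm) begins 54 mm behind the grasp point. The pads swing forward as they close: fully open they stand 13 mm farther back than shut.
Start: joints at [60.029, 15.075, -2.767, 72.158, 0, 81.102], TCP at [188.775, 489.89, 231.278] pointing down, gripper open.
Joint ranges: [-151.79, 151.79], [-50.71, 97.33], [-67.44, 78.34], [-121.81, 120.89], [-77.56, 73.72], [-180, 180]. Speed limits (degrees/s): [108.29, 108.29, 147.25, 159.86, 180, 180].

### API

Orientations are given as a 3x3 rotation matrix whose columns are the frame's x, y, z axes.
In Python, from rig import get_state, snapshot, calibration, close_job, recognise gives the robot as it stands.
- The arm moves only by the shell command python3 -m handwheel 'ROWS' [OPENING] [FORCE]. ROWS is text: rows parted by semicolons, each of 6 numbers parted by spaces: the shift along the tool's x, y, z each as a share of 0.3 m, from -1 to 1, then the turn, a rotation vector about the tool's x, y, z each as a share of 120 degrees, from -1 to 1. In form: x y z rx ry rz; .... A call has 1 to 20 rows; each row shifts and turns the commanded pose from where the row before left it, along the tool's axes as they then stand; what a row does not reach is not made up. A row lasts 1/12 s, in which the tool goes at most 41.7 mm and 7.16 degrees, less where a joint would pass 70% of its speed; a pose out of reach is approached as far as the arm can. A call with a number of a shift or a turn outside -1 to 1 is refused whole. A call with a gripper value outside its range is refused whole. OPENING is the closure, from 0 (fully open) to 1 (shut), set as the call begins (- or left out, the last holds). The fingers move at their own pace and stop on an object; FORCE is the grip in N (left out, the last holds). Time passes only in rows, so rows that do not move let the fingers close. It gives the time, the measured TCP pose, the force and the opening at its end, in the units of the state.
- get_state(): the state, without advancing time (a new reading comes with each control period).
- snapshot(name): name is "side" or "top"; returns (picture, depth): 480x640x3 uint8, red, green, blue; 480x640 float32, mm along the optical axis (not along the pixel's ray), 0 where there is no reading.
- calibration(name): a dict with "camera_matrix" (3x3 intrinsics, pixels), "dist" ([k1, k2, p1, p2, k3] as OpenCV has them; the pictures are not rectified), "camera_from_world" (4x4, takes a point from world to camera coordinates). Camera axes: x right, y up, looking along -z (the intrinsics and any distortion apply to the point x, -y, -z); pixel columns grow to the right and rows downward; lengths in mm; the calibration is good to about 2 mm. A picture is of the moment at which its call begins. calibration takes no time and is no camera call.
- close_job(): hands the job in, once; it reports no verdict.
Trained networks look in the newest picture that a camera, given by its name, has taken for a name from the list of things; names that differ only in an ending like _2 or _b are one class to them, and where a whole thing is asked for, a point or a joint stands for the part that bears it (a point fixed in the world has none). Each returns a list of dicts, best first, with "conf" (0 to 1); they miss things now and then, are a little off and sometimes report something else, mostly with a low value. They report only what shows in the picture. A call takes as long as a camera call. They do not tell look-alikes from the thing itself.
- recognise(thing, camera): "uv" ([column, row] in pixels, amid what is visible of it).
The state is a dict: "time_s": time; "joint_positions": joint angles; "joint_velocities": joint speeds; "tau": joint torques, N m; "position": TCP position; "ee_rot": TCP orientation; "ft_force": force on the tool from outside, world axes, zero at the start; "ft_torque": the same for the moment, N m; "gripper_width": finger opening in mm.
Only numpy, scipy, OpenCV 4.12 (cv2) and the standard library are available. Lean on these libraries where they do the work, as an engineer would, in place of code of your own. Each camera call takes 0.05 s, during which the arm holds its last target. There are 200 camera calls.

### The job

Two plaster moulds lie on the sloped rack: set the green-tagged one down flat in the green pass nest and the red-tagged one flat in the red reject nest, tags up, without dropping them. Then lay the blue steel cover plate centred and square on the green-tagged mould, press it down firmly so that it sits level, and let go. Leave the clay figures, the mug and the jar where they stand.

Things in the scene. Friction and masses are not known exactly. Their poses are not given: they have to be found in the camera images.
- mould_green: Cream plaster mould half, block 100 (x) x 56 (y) x 32 (z) mm, 0.22 kg, with a GREEN tag (14 x 36 mm) at each end of its top face and a brown imprint between. Origin: centre of the underside; z out of the tagged face. Starts on the sloped rack, left or right: x points up the slope, z leans 32 degrees from vertical towards the robot. Its two ends are alike.
- mould_red: The rejected mould half: the same block (100 x 56 x 32 mm, same origin and axes) with two RED tags; the other place on the same rack.
- rack: Fixed wooden rack, 250 mm wide (y); its board slopes up along x, away from the robot, at 32 degrees; a lip 12 mm above the board holds the moulds at the foot. The moulds lie 124 mm apart (68 mm gap). Highest edge 97 mm above the table. Origin: centre of its footprint on the table; x horizontal.
- nest_pass: GREEN fixed tray, the pass nest: outside 128 (x) x 84 (y) mm, inside 116 x 72 mm, floor 4 mm above the table, rim top 12 mm above the table. Origin: centre of its underside, on the table; a mould lies in it with its 100 mm side along the nest's x.
- nest_reject: RED fixed tray, the reject nest: same sizes, origin and axes as the pass nest. The two nests change places.
- cover: Flat blue-painted steel cover plate, 64 (x) x 46 (y) x 8 mm, with a black grip bar standing on its middle, 44 (x) x 14 (y) mm, from 8 to 30 mm above the underside; 0.12 kg. Origin: centre of the underside; z up. It starts flat on the table.
- mug: Bystander: white mug, 72 mm across, 75 mm high; origin at the centre of its foot.
- jar: Bystander: amber jar, 68 mm across, 110 mm high; origin at the centre of its foot.
- figure0: Bystander: brown clay figure, 38 mm across, 90 mm high, standing beyond the nests; origin at the centre of its foot.
- figure1: Bystander: brown clay figure, 38 mm across, 90 mm high, standing beyond the nests; origin at the centre of its foot.
- figure2: Bystander: brown clay figure, 38 mm across, 90 mm high, standing nearer the robot than the nests; origin at the centre of its foot.
There are look-alikes about, which are no part of the job. Several things have the shape of the cover; the one meant has the colours described above.

How it is judged:
By the outcome, as a careful person would: the job done as asked, in the order asked, and still so for the second after the job is handed in, with the robot touching nothing.
It also fails if it takes over 67 s, if anything falls off the work surface, if the arm or the gripper's body presses on something with over 40 N, if the wrist force passes 120 N, or if a joint passes its speed limit or range.

## Working session

There is one attempt and no reset: what is moved stays moved. The work goes in short steps, Python scripts to look and compute and a shell command to move; the robot and the scene stay as the last step left them, time stands still between calls to the robot, and variables do not carry over. Pictures are saved under pics/ and viewed, on a budget of 10 in all, crops included, one or two more only if the job needs it, and the job is handed in when it is done.

```bash
ls; mkdir -p pics; cat > h.py <<'E'
import numpy as np, cv2
from rig import *
def shot(n):
    p,d=snapshot(n); return p,d
def P(n,d,uv,r=2):
    """world point(s) at pixel via depth"""
    c=calibration(n);K=np.array(c["camera_matrix"],float);D=np.array(c["dist"],float)
    T=np.linalg.inv(np.array(c["camera_from_world"],float))
    uv=np.atleast_2d(np.array(uv,float)); out=[]
    n_=cv2.undistortPoints(uv.reshape(-1,1,2),K,D).reshape(-1,2)
    for (u,v),(a,b) in zip(uv,n_):
        u=int(round(u));v=int(round(v)); w=d[max(v-r,0):v+r+1,max(u-r,0):u+r+1]; w=w[w>0]
        z=np.median(w) if len(w) else np.nan
        out.append((T@[a*z,-b*z,-z,1])[:3])
    return np.array(out)
def cloud(n,d):
    c=calibration(n);K=np.array(c["camera_matrix"],float);D=np.array(c["dist"],float)
    T=np.linalg.inv(np.array(c["camera_from_world"],float))
    vv,uu=np.mgrid[0:480,0:640]
    q=cv2.undistortPoints(np.stack([uu,vv],-1).reshape(-1,1,2).astype(float),K,D).reshape(480,640,2)
    X=np.stack([q[...,0]*d,-q[...,1]*d,-d,np.ones_like(d)],-1)@T.T
    X=X[...,:3]; X[d<=0]=np.nan
    return X
E
python3 - <<'E'
from h import *
for n in("top","side"):
    p,d=shot(n); cv2.imwrite(f"pics/{n}0.png",p[...,::-1]); np.savez(f"{n}0.npz",p=p,d=d)
    for t in "mould_green mould_red rack nest_pass nest_reject cover mug jar figure0".split():
        for r in recognise(t,n)[:5]:
            if r["conf"]>.3: print(n,t,np.round(r["uv"]),round(r["conf"],2),P(n,d,r["uv"])[0].round())
print(get_state())
E
```

```text
pics
top mould_green [393. 192.] 0.93 [ 560. -144.   88.]
top mould_green [491. 138.] 0.7 [ 668. -335.  110.]
top mould_red [332. 185.] 0.84 [573. -23.  86.]
top rack [362. 178.] 0.86 [595. -84.  67.]
top nest_pass [230. 218.] 0.75 [520. 194.   5.]
top nest_reject [158. 231.] 0.8 [489. 346.   5.]
top cover [461. 207.] 0.85 [ 546. -293.   30.]
top cover [490. 318.] 0.78 [ 318. -347.   22.]
top cover [444. 257.] 0.7 [ 440. -256.   28.]
top cover [444. 350.] 0.6 [ 253. -251.   30.]
top mug [311. 249.] 0.71 [455.  20.   6.]
top mug [248. 134.] 0.47 [691. 156.  52.]
top jar [491. 139.] 0.7 [ 665. -336.  109.]
top figure0 [248. 135.] 0.91 [689. 156.  49.]
top figure0 [182. 137.] 0.86 [683. 295.  49.]
top figure0 [181. 281.] 0.6 [377. 271.  73.]
side mould_green [402. 240.] 0.87 [ 554. -157.   85.]
side mould_red [368. 210.] 0.74 [566. -41.  84.]
side rack [414. 248.] 0.78 [ 571. -172.   68.]
side nest_pass [291. 196.] 0.65 [528. 201.   6.]
side nest_reject [249. 174.] 0.79 [494. 351.   7.]
side nest_reject [402. 240.] 0.43 [ 553. -157.   84.]
side cover [367. 399.] 0.91 [ 317. -361.   24.]
[... 478 characters left out ...]
8e+01,
        6.20831008e-04,  8.11009483e+01]), 'joint_velocities': array([ 0.02424447,  0.01540377, -0.03752518,  0.08509587, -0.01979114,
       -0.03815778]), 'tau': array([-4.89047510e-03, -6.37448931e+01,  3.84759521e+01,  1.52990458e-03,
       -3.36502117e-04,  2.40785891e-05]), 'position': array([188.77396097, 489.90733554, 231.2656528 ]), 'ee_rot': array([[-9.33133142e-01,  3.59530999e-01, -6.54670741e-06],
       [ 3.59530999e-01,  9.33133142e-01,  1.03377221e-05],
       [ 9.82568121e-06,  7.29272687e-06, -1.00000000e+00]]), 'ft_force': array([-0.22823118, -0.06217846, -0.80596423]), 'ft_torque': array([-0.02830418,  0.01094613, -0.01601931]), 'gripper_width': 85.25549906561784}
```

View pics/top0.png

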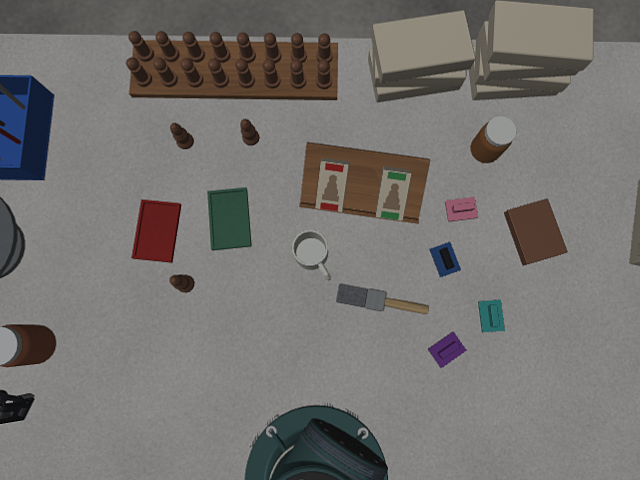

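View pics/side0.png

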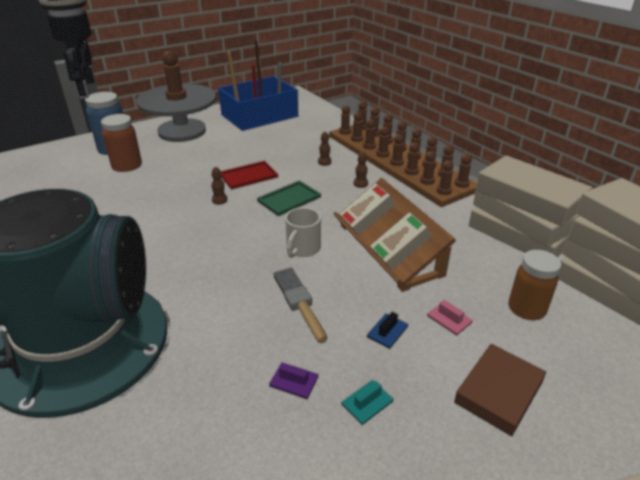

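Top view, things that could be taken for the cover: blue plate with black bar (445,258), pink (461,209), teal (490,315) and purple (447,349). I choose the blue one with the black bar. The red mould is at (332,186) and the green mould at (394,194). The pass nest is green (230,218) and the reject nest red (158,231). Figures stand at (182,136), (249,132) and (181,283), with the mug at (311,250) and the jar at (493,138).

```bash
cat >> h.py <<'E'
def rect(X,m):
    """min-area rect of masked xy: centre, long side, short side, yaw of the long side"""
    q=X[m]; q=q[~np.isnan(q).any(1)]; (cx,cy),(a,b),t=cv2.minAreaRect(q[:,:2].astype(np.float32))
    if a<b: a,b,t=b,a,t+90
    return np.round([cx,cy,np.median(q[:,2]),a,b,(t+90)%180-90],1),len(q)
def big(m):
    n,l,s,c=cv2.connectedComponentsWithStats(m.astype(np.uint8)); return [l==i for i in 1+np.argsort(-s[1:,4]) if s[i,4]>15]
def box(m,u,v,w,h):
    k=np.zeros_like(m);k[v-h:v+h,u-w:u+w]=1;return m&k
def masks(p):
    r,g,b=[p[...,i].astype(int) for i in range(3)]
    return dict(red=(r>1.8*g)&(r>1.8*b)&(r>70),green=(g>1.25*r)&(g>1.15*b)&(g>50),blue=(b>1.5*r)&(b>1.3*g)&(b>50))
E
python3 - <<'E'
from h import *
for n,reg in dict(top=dict(nr=(158,231,35,40),ng=(230,218,30,40),mr=(332,186,25,35),mg=(394,194,25,35),cv=(445,258,22,25)),
  side=dict(nr=(249,174,40,25),ng=(291,196,40,25),mr=(368,207,35,35),mg=(400,240,40,40),cv=(388,328,28,24))).items():
    f=np.load(n+"0.npz");p,d=f["p"],f["d"];X=cloud(n,d);M=masks(p)
    for k,col in dict(nr="red",ng="green",mr="red",mg="green",cv="blue").items():
        m=box(M[col],*reg[k])
        if k[0]=='m':
            for c in big(m)[:2]: print(n,k,np.nanmean(X[c],0).round(1),c.sum())
        else: print(n,k,*rect(X,big(m)[0]))
    # rack plane from wood pixels
p=np.load("top0.npz")["p"]; cv2.imwrite("pics/crop.png",cv2.resize(p[235:280,420:470,::-1],None,fx=8,fy=8,interpolation=cv2.INTER_CUBIC))
f=np.load("top0.npz");X=cloud("top",f["d"])
for nm,(u,v) in dict(f0=(182,136),f1=(249,132),f2=(181,283),mug=(311,250),jar=(493,138)).items():
    q=X[v-25:v+25,u-25:u+25].reshape(-1,3);q=q[(q[:,2]>(30))&(q[:,2]<130)];print(nm,np.round([q[:,:2].min(0),q[:,:2].max(0)],0).tolist(),q[:,2].max().round())
print(X[400,300:500:60],np.nanmedian(X[300:340,200:300,2]))
E
```

```text
top nr [489.8 349.    5.3 126.9  84.1  -5.4] 2209
top ng [518.7 196.4   5.4 126.6  84.    6.9] 2229
top mr [603.5 -25.4 106.3] 108
top mr [534.7 -16.9  62.8] 100
top mg [ 588.2 -148.1  106.2] 117
top mg [ 519.3 -139.1   62.8] 112
top cv [ 439.2 -261.7    8.5   61.9   46.2   20.8] 454
side nr [466.8 343.6   7.2 185.1 111.   11.3] 862
side ng [518.8 195.    6.9 127.9  85.9   6.7] 1084
side mr [604.4 -25.6 107.4] 54
side mr [535.  -15.7  63.7] 52
side mg [ 588.9 -147.4  107. ] 96
side mg [ 519.1 -138.8   63.1] 95
side cv [ 439.8 -262.3    8.7   65.8   44.4   19. ] 514
f0 [[677.0, 288.0], [706.0, 318.0]] 93.0
f1 [[688.0, 144.0], [715.0, 175.0]] 95.0
f2 [[365.0, 267.0], [394.0, 295.0]] 94.0
mug [[397.0, -19.0], [484.0, 55.0]] 81.0
jar [[651.0, -385.0], [713.0, -321.0]] 116.0
[[ 147.43176077   35.19354465    0.98854643]
 [ 149.80083094  -85.84676589    2.53718448]
 [ 151.48461402 -207.33950852   -1.1046116 ]
 [ 153.81260766 -328.0587638     0.72284832]] 0.5897145497758629
```

View pics/crop.png

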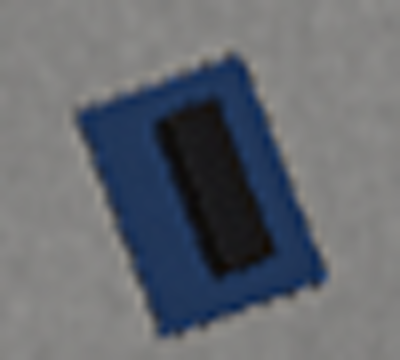

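The crop confirms the blue plate with the black bar, long side at a yaw of about 20°. The tag midpoints give a 32° slope and a spacing of 123.5 mm, both as specified, and the nest sizes also check. I'll work out the first move.

```bash
cat >> h.py <<'E'
from scipy.spatial.transform import Rotation as Ro
def down(yaw):
    c,s=np.cos(np.radians(yaw)),np.sin(np.radians(yaw)); return np.array([[-c,-s,0],[-s,c,0],[0,0,-1.]])
def slope(yaw,t=32): return Ro.from_euler('z',yaw,degrees=True).as_matrix()@Ro.from_euler('y',-t,degrees=True).as_matrix()@np.diag([-1,1,-1.])
def go(pos,R):
    s=get_state();A=s["ee_rot"]; w=Ro.from_matrix(A.T@R).as_rotvec(degrees=True)
    dp=np.array(pos)-s["position"]
    print("turn share",(w/120).round(4),"deg",w.round(1),"| shift share before turn",(A.T@dp/300).round(4),"after",(np.array(R).T@dp/300).round(4))
G=np.array([553.9,-143.4,84.]);Rd=np.array([569.5,-20.9,84.5]);SL=slope(-7.4);ZM=-SL[:,2]
NP=np.array([518.8,195.8]);NR=np.array([489.8,349.])
E
python3 - <<'E'
from h import *
print(SL.round(2)); go(G-22*ZM+90*ZM,SL)
E
```

```text
[[-0.84  0.13  0.53]
 [ 0.11  0.99 -0.07]
 [-0.53  0.   -0.85]]
turn share [-0.0318 -0.2654 -0.1109] deg [ -3.8 -31.8 -13.3] | shift share before turn [-1.778  -1.5607  0.2986] after [-0.994  -1.9367  0.9733]
```

```bash
python3 -m handwheel '0 0 0 -.0053 -.0442 -.0185;0 0 0 -.0053 -.0442 -.0185;0 0 0 -.0053 -.0442 -.0185;0 0 0 -.0053 -.0442 -.0185;0 0 0 -.0053 -.0442 -.0185;0 0 0 -.0053 -.0442 -.0185' 0 60
python3 -m handwheel '-.05 -.097 .049 0 0 0;-.05 -.097 .049 0 0 0;-.05 -.097 .049 0 0 0;-.05 -.097 .049 0 0 0;-.05 -.097 .049 0 0 0;-.05 -.097 .049 0 0 0;-.05 -.097 .049 0 0 0;-.05 -.097 .049 0 0 0;-.05 -.097 .049 0 0 0;-.05 -.097 .049 0 0 0;-.05 -.097 .049 0 0 0;-.05 -.097 .049 0 0 0;-.05 -.097 .049 0 0 0;-.05 -.097 .049 0 0 0;-.05 -.097 .049 0 0 0;-.05 -.097 .049 0 0 0;-.05 -.097 .049 0 0 0;-.05 -.097 .049 0 0 0;0 0 0 0 0 0;0 0 0 0 0 0'
python3 -c "
from h import *
go(G-22*ZM+90*ZM,SL); print(get_state()['time_s'])"
```

```text
time_s: 1.5
position: [188.7, 490.3, 231.9]
ee_rot: [[-0.839, 0.127, 0.529], [0.108, 0.992, -0.067], [-0.533, 0.001, -0.846]]
ft_force: [0.4, -0.7, 0.1]
gripper_width: 85.2
time_s: 3.17
position: [473.2, -49.2, 152.7]
ee_rot: [[-0.843, 0.133, 0.522], [0.113, 0.991, -0.069], [-0.526, 0.001, -0.85]]
ft_force: [-1.0, 0.3, 0.4]
gripper_width: 85.7
turn share [-0.0008 -0.0021 -0.0018] deg [-0.1 -0.3 -0.2] | shift share before turn [-0.1406 -0.2759  0.1302] after [-0.139  -0.2767  0.1304]
3.1667
```

```bash
python3 -m handwheel '-.035 -.069 .032 0 0 0;-.035 -.069 .032 0 0 0;-.035 -.069 .032 0 0 0;-.035 -.069 .032 0 -.002 -.002;0 0 0 0 0 0;0 0 0 0 0 0'
python3 - <<'E'
from h import *
go(G-22*ZM+90*ZM,SL); go(G-22*ZM,SL)
p,d=shot("side"); p2,d2=shot("top")
cv2.imwrite("pics/a.png",cv2.resize(np.hstack([p[120:320,300:500],p2[100:300,300:500]])[...,::-1],None,fx=2,fy=2))
E
```

```text
time_s: 3.67
position: [517.6, -136.3, 142.3]
ee_rot: [[-0.842, 0.126, 0.525], [0.106, 0.992, -0.068], [-0.53, -0.001, -0.848]]
ft_force: [-0.2, 0.1, 0.1]
gripper_width: 85.2
turn share [ 0.0001 -0.0001  0.0016] deg [ 0.  -0.   0.2] | shift share before turn [-0.0013 -0.0078  0.0033] after [-0.0014 -0.0078  0.0033]
turn share [ 0.0001 -0.0001  0.0016] deg [ 0.  -0.   0.2] | shift share before turn [-0.0014 -0.0079  0.3033] after [-0.0014 -0.0078  0.3033]
```

View pics/a.png

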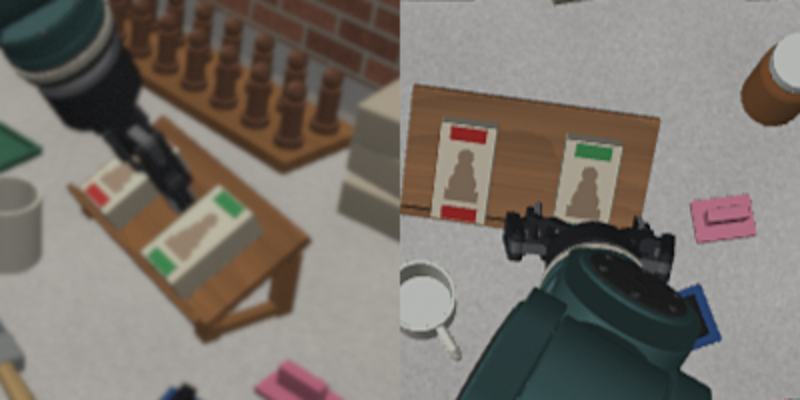

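The open gripper is aligned with the green mould, one finger on each side of it. I'll descend, close and look at the numbers.

```bash
python3 -m handwheel '-.001 -.004 .05 0 0 .001;0 -.004 .05 0 0 .001;0 0 .05 0 0 0;0 0 .05 0 0 0;0 0 .04 0 0 0;0 0 .03 0 0 0;0 0 .02 0 0 0;0 0 .013 0 0 0;0 0 0 0 0 0;0 0 0 0 0 0' 
python3 -c "
from h import *
go(G-22*ZM,SL)"
python3 -m handwheel '0 0 0 0 0 0;0 0 0 0 0 0;0 0 0 0 0 0;0 0 0 0 0 0;0 0 0 0 0 0;0 0 0 0 0 0;0 0 0 0 0 0;0 0 0 0 0 0' 1 60
```

```text
time_s: 4.6
position: [565.4, -145.1, 65.9]
ee_rot: [[-0.841, 0.129, 0.526], [0.11, 0.992, -0.068], [-0.53, 0.0, -0.848]]
ft_force: [-0.4, -0.1, 0.2]
gripper_width: 85.1
turn share [ 0.0001  0.0003 -0.0002] deg [ 0.  0. -0.] | shift share before turn [0.0008 0.0006 0.0017] after [0.0008 0.0006 0.0017]
time_s: 5.27
position: [565.4, -145.3, 66.3]
ee_rot: [[-0.84, 0.129, 0.527], [0.11, 0.992, -0.069], [-0.531, 0.0, -0.847]]
ft_force: [-8.5, 2.3, 11.7]
gripper_width: 54.9
```

```bash
python3 -m handwheel '0 0 -.01 0 0 0;0 0 -.02 0 0 0;0 0 -.04 0 0 0;0 0 -.06 0 0 0;0 0 -.06 0 0 0;0 0 -.06 0 0 0;0 0 -.05 0 0 0;0 0 -.03 0 0 0;0 0 -.01 0 0 0;0 0 0 0 0 0'
python3 -c "
from h import *
go([*NP,170],down(6.8))"
```

```text
time_s: 6.1
position: [511.5, -138.4, 152.8]
ee_rot: [[-0.84, 0.13, 0.527], [0.11, 0.992, -0.069], [-0.531, -0.0, -0.847]]
ft_force: [-0.1, -0.7, -1.1]
gripper_width: 54.7
turn share [-0.0333  0.2659 -0.1156] deg [ -4.   31.9 -13.9] | shift share before turn [ 0.0714  1.1077 -0.1126] after [-0.1561  1.1033 -0.0574]
```

```bash
python3 -m handwheel '0 0 0 -.0042 .0332 -.0145;0 0 0 -.0042 .0332 -.0145;0 0 0 -.0042 .0332 -.0145;0 0 0 -.0042 .0332 -.0145;0 0 0 -.0042 .0332 -.0145;0 0 0 -.0042 .0332 -.0145;0 0 0 -.0042 .0332 -.0145;0 0 0 -.0042 .0332 -.0145;0 0 0 0 0 0'
python3 -m handwheel '-.003 .02 -.005 0 0 0;-.006 .04 -.01 0 0 0;-.009 .06 -.01 0 0 0;-.012 .08 -.01 0 0 0;-.012 .09 -.01 0 0 0;-.014 .1 -.01 0 0 0;-.014 .1 0 0 0 0;-.014 .1 0 0 0 0;-.014 .1 0 0 0 0;-.014 .1 0 0 0 0;-.012 .09 0 0 0 0;-.012 .08 0 0 0 0;-.009 .06 0 0 0 0;-.006 .04 0 0 0 0;-.003 .02 0 0 0 0;-.001 .01 0 0 0 0;0 0 0 0 0 0;0 0 0 0 0 0'
python3 - <<'E'
from h import *
go([*NP,17],down(6.8))
p,d=shot("side"); p2,d2=shot("top"); np.savez("t1.npz",p=p2,d=d2);np.savez("s1.npz",p=p,d=d)
cv2.imwrite("pics/b.png",cv2.resize(np.hstack([p[80:280,200:400],p2[100:300,130:330]])[...,::-1],None,fx=2,fy=2))
E
```

```text
time_s: 6.85
position: [513.2, -138.6, 150.6]
ee_rot: [[-0.993, -0.122, -0.005], [-0.122, 0.993, 0.002], [0.005, 0.002, -1.0]]
ft_force: [-0.9, -0.5, -4.0]
gripper_width: 54.6
time_s: 8.35
position: [518.7, 191.2, 169.0]
ee_rot: [[-0.993, -0.119, 0.0], [-0.119, 0.993, 0.001], [-0.0, 0.001, -1.0]]
ft_force: [-0.3, 0.2, -2.2]
gripper_width: 54.9
turn share [0.0004 0.0001 0.0003] deg [0.1 0.  0. ] | shift share before turn [-0.0019  0.0147  0.5066] after [-0.002   0.0151  0.5066]
```

View pics/b.png

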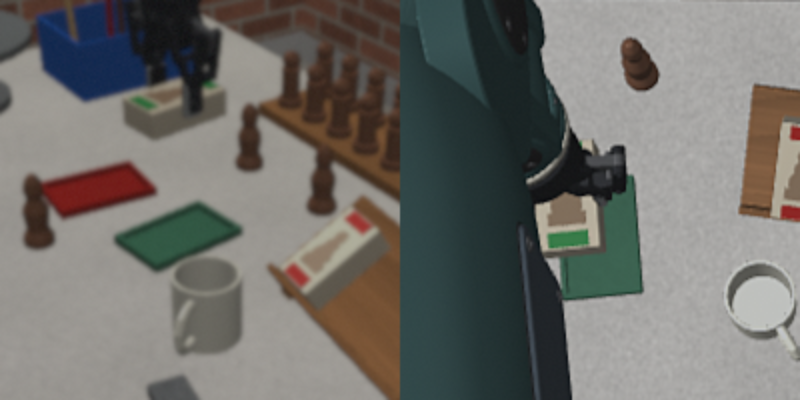

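```bash
python3 - <<'E'
from h import *
for n,(u,v,w,h) in dict(s=(285,128,40,15),t=(214,219,14,10)).items():
    f=np.load(n+"1.npz");X=cloud("side" if n=="s" else "top",f["d"])
    for c in big(box(masks(f["p"])["green"],u,v,w,h))[:3]:
        vv,uu=np.where(c);q=X[c];q=q[q[:,2]>120];print(n,uu.mean(),vv.mean(),c.sum(),q.mean(0).round(1) if len(q) else None, rect(X,c&(X[...,2]>120)) if len(q)>5 else 0)
s=get_state();print(s["position"])
E
```

```text
s 271.2647058823529 130.85294117647058 34 [476.7 185.9 191.8] (array([477.3, 184.6, 191.8,  31.2,  11.4, -79. ]), 33)
s 304.1666666666667 121.72222222222223 18 [552.3 174.9 198.1] (array([543.1, 163. , 191.8,  67.9,  10.8,  53.5]), 17)
t 213.56164383561645 219.14383561643837 146 [477.2 186.4 190.4] (array([477.1, 186.3, 190.5,  34.4,  13.4, -84.9]), 143)
t 221.7 227.7 20 None 0
[518.85858761 191.05738444 168.94532352]
```

```bash
python3 -m handwheel '-.001 .005 .02 0 0 0;-.001 .005 .04 0 0 0;0 .005 .06 0 0 0;0 0 .07 0 0 0;0 0 .07 0 0 0;0 0 .07 0 0 0;0 0 .06 0 0 0;0 0 .04 0 0 0;0 0 .03 0 0 0;0 0 .02 0 0 0;0 0 .01 0 0 0;0 0 .007 0 0 0;0 0 0 0 0 0;0 0 0 0 0 0'
python3 -m handwheel '0 0 .002 0 0 0;0 0 0 0 0 0'
python3 -m handwheel '0 0 .0015 0 0 0;0 0 0 0 0 0'
```

```text
time_s: 9.62
position: [519.2, 196.6, 20.3]
ee_rot: [[-0.993, -0.12, 0.001], [-0.12, 0.993, 0.001], [-0.001, 0.001, -1.0]]
ft_force: [-0.7, 0.3, -2.2]
gripper_width: 54.6
time_s: 9.78
position: [519.1, 196.6, 19.6]
ee_rot: [[-0.993, -0.12, 0.001], [-0.12, 0.993, 0.001], [-0.001, 0.001, -1.0]]
ft_force: [-0.3, -0.2, -2.7]
gripper_width: 54.7
time_s: 9.95
position: [518.9, 196.6, 18.9]
ee_rot: [[-0.993, -0.12, 0.0], [-0.12, 0.993, 0.001], [-0.0, 0.001, -1.0]]
ft_force: [-1.2, 0.1, -2.5]
gripper_width: 54.5
```

```bash
python3 -m handwheel '0 0 .004 0 0 0;0 0 .003 0 0 0;0 0 0 0 0 0'
python3 -m handwheel '0 0 .002 0 0 0;0 0 .002 0 0 0;0 0 0 0 0 0'
```

```text
time_s: 10.2
position: [518.8, 196.5, 16.5]
ee_rot: [[-0.993, -0.12, -0.0], [-0.12, 0.993, 0.001], [0.0, 0.001, -1.0]]
ft_force: [-0.8, 0.1, -2.2]
gripper_width: 54.2
time_s: 10.45
position: [518.9, 196.6, 15.7]
ee_rot: [[-0.993, -0.12, 0.0], [-0.12, 0.993, 0.001], [-0.0, 0.001, -1.0]]
ft_force: [-2.5, -0.4, 3.8]
gripper_width: 54.8
```

Contact at z of about 15.7, as predicted. I'll release and rise.

```bash
python3 -m handwheel '0 0 .001 0 0 0;0 0 0 0 0 0'
python3 -m handwheel '0 0 0 0 0 0;0 0 0 0 0 0;0 0 0 0 0 0;0 0 0 0 0 0;0 0 0 0 0 0' 0
python3 -m handwheel '0 0 -.02 0 0 0;0 0 -.05 0 0 0;0 0 -.1 0 0 0;0 0 -.1 0 0 0;0 0 -.1 0 0 0;0 0 -.08 0 0 0;0 0 -.03 0 0 0;0 0 0 0 0 0'
python3 -c "
from h import *
go(Rd-22*ZM+90*ZM,SL)"
```

```text
time_s: 10.62
position: [518.9, 196.6, 15.7]
ee_rot: [[-0.993, -0.12, 0.0], [-0.12, 0.993, 0.001], [-0.0, 0.001, -1.0]]
ft_force: [-3.3, -0.4, 9.1]
gripper_width: 54.8
time_s: 11.03
position: [518.9, 196.5, 15.1]
ee_rot: [[-0.993, -0.12, -0.0], [-0.12, 0.993, 0.001], [0.0, 0.001, -1.0]]
ft_force: [-0.0, 0.5, -0.2]
gripper_width: 85.3
time_s: 11.7
position: [519.9, 196.6, 161.4]
ee_rot: [[-0.993, -0.12, 0.003], [-0.12, 0.993, 0.002], [-0.004, 0.001, -1.0]]
ft_force: [-0.1, 0.1, -0.5]
gripper_width: 85.6
turn share [ 0.034  -0.2636  0.1156] deg [  4.1 -31.6  13.9] | shift share before turn [ 0.0392 -0.7102  0.063 ] after [-0.0825 -0.6978  0.1271]
```

```bash
python3 -m handwheel '0 0 0 .0057 -.044 .0193;0 0 0 .0057 -.044 .0193;0 0 0 .0057 -.044 .0193;0 0 0 .0057 -.044 .0193;0 0 0 .0057 -.044 .0193;0 0 0 .0057 -.044 .0193;-.004 -.03 .006 0 0 0;-.006 -.06 .01 0 0 0;-.009 -.08 .014 0 0 0;-.01 -.09 .016 0 0 0;-.01 -.09 .016 0 0 0;-.01 -.09 .016 0 0 0;-.01 -.09 .016 0 0 0;-.009 -.08 .014 0 0 0;-.009 -.06 .014 0 0 0;-.004 -.03 .006 0 0 0;0 0 0 0 0 0;0 0 0 0 0 0'
python3 - <<'E'
from h import *
go(Rd-22*ZM,SL); p,d=shot("side");np.savez("s2.npz",p=p,d=d);X=cloud("side",d)
p2,d2=shot("top");np.savez("t2.npz",p=p2,d=d2);X2=cloud("top",d2)
for c in big(box(masks(p)["red"],368,207,35,35))[:3]: print("side",X[c].mean(0).round(1),c.sum())
for c in big(box(masks(p2)["red"],332,186,25,35))[:3]: print("top",X2[c].mean(0).round(1),c.sum())
q=box((p2.min(2)>100),230,218,25,36)
for c in big(box(masks(p2)["green"],230,218,22,34)&(X2[...,2]>25)): print("placed tag",rect(X2,c))
for c in big(box(masks(p)["green"],291,196,40,25)&(X[...,2]>25)): print("placed tag side",rect(X,c))
E
```

```text
time_s: 13.2
position: [532.0, -17.2, 139.1]
ee_rot: [[-0.843, 0.13, 0.522], [0.11, 0.992, -0.069], [-0.526, -0.001, -0.85]]
ft_force: [0.7, -0.2, -0.3]
gripper_width: 85.1
turn share [-0.0007 -0.0019 -0.0003] deg [-0.1 -0.2 -0. ] | shift share before turn [-0.0112  0.0044  0.294 ] after [-0.01    0.004   0.2941]
side [604.8 -25.1 107.2] 55
side [535.1 -15.7  63.4] 52
top [603.5 -25.4 106.4] 108
placed tag (array([559.3, 201.7,  37.5,  35.3,  14.5, -82.3]), 114)
placed tag (array([477.2, 191.6,  37.6,  36.5,  13.3, -82.8]), 110)
placed tag side (array([478.3, 192.9,  38.1,  34.2,  12.7, -85.1]), 39)
placed tag side (array([561.1, 201. ,  38.6,  31.8,  15.2, -82. ]), 34)
```

The green mould sits level in the nest: tags at z 37.5 and 37.6, centre (518.3,196.6), yaw 7.0°. Next, the red one.

```bash
python3 -m handwheel '-.005 .002 .05 0 -.001 0;-.005 .002 .05 0 -.001 0;0 0 .05 0 0 0;0 0 .05 0 0 0;0 0 .04 0 0 0;0 0 .03 0 0 0;0 0 .018 0 0 0;0 0 .006 0 0 0;0 0 0 0 0 0;0 0 0 0 0 0' 
python3 -c "
from h import *
go(Rd-22*ZM,SL)"
python3 -m handwheel '0 0 0 0 0 0;0 0 0 0 0 0;0 0 0 0 0 0;0 0 0 0 0 0;0 0 0 0 0 0;0 0 0 0 0 0;0 0 0 0 0 0' 1 60
```

```text
time_s: 14.13
position: [581.3, -22.2, 66.8]
ee_rot: [[-0.84, 0.129, 0.527], [0.109, 0.992, -0.07], [-0.532, -0.001, -0.847]]
ft_force: [0.7, -0.5, 0.4]
gripper_width: 85.6
turn share [-0.0006  0.0009  0.0003] deg [-0.1  0.1  0. ] | shift share before turn [ 0.0024 -0.0007  0.0025] after [ 0.0024 -0.0007  0.0025]
time_s: 14.72
position: [581.2, -22.4, 67.2]
ee_rot: [[-0.84, 0.129, 0.527], [0.109, 0.992, -0.07], [-0.532, -0.001, -0.847]]
ft_force: [-8.8, 2.1, 11.9]
gripper_width: 54.6
```

```bash
python3 -m handwheel '0 0 -.01 0 0 0;0 0 -.02 0 0 0;0 0 -.04 0 0 0;0 0 -.06 0 0 0;0 0 -.06 0 0 0;0 0 -.06 0 0 0;0 0 -.05 0 0 0;0 0 -.03 0 0 0;0 0 -.01 0 0 0;0 0 0 0 0 0'
python3 -c "
from h import *
go([*NR,160],down(-5.4))"
```

```text
time_s: 15.55
position: [527.4, -15.3, 153.6]
ee_rot: [[-0.84, 0.129, 0.527], [0.109, 0.992, -0.07], [-0.532, -0.001, -0.847]]
ft_force: [0.3, -0.8, -1.5]
gripper_width: 54.4
turn share [-0.0054  0.2679 -0.0163] deg [-0.7 32.1 -2. ] | shift share before turn [ 0.2259  1.1879 -0.1691] after [ 0.239   1.1971 -0.0213]
```

```bash
python3 -m handwheel '0 0 0 -.0007 .0335 -.002;0 0 0 -.0007 .0335 -.002;0 0 0 -.0007 .0335 -.002;0 0 0 -.0007 .0335 -.002;0 0 0 -.0007 .0335 -.002;0 0 0 -.0007 .0335 -.002;0 0 0 -.0007 .0335 -.002;0 0 0 -.0007 .0335 -.002;0 0 0 0 0 0'
python3 -m handwheel '.004 .02 -.005 0 0 0;.008 .04 -.005 0 0 0;.012 .06 -.005 0 0 0;.016 .08 -.005 0 0 0;.018 .09 0 0 0 0;.02 .1 0 0 0 0;.02 .1 0 0 0 0;.02 .1 0 0 0 0;.02 .1 0 0 0 0;.02 .1 0 0 0 0;.02 .1 0 0 0 0;.018 .09 0 0 0 0;.016 .08 0 0 0 0;.012 .06 0 0 0 0;.008 .04 0 0 0 0;.004 .02 0 0 0 0;0 .01 0 0 0 0;0 0 0 0 0 0;0 0 0 0 0 0'
python3 - <<'E'
from h import *
go([*NR,20],down(-5.4)); print(get_state()["position"])
for n in("side","top"):
    p,d=shot(n);X=cloud(n,d)
    for c in big(masks(p)["red"]&(X[...,2]>150)&(X[...,2]<220)&(X[...,0]<700)&(abs(X[...,1]-340)<60))[:3]: print(n,rect(X,c))
E
```

```text
time_s: 16.3
position: [529.1, -15.7, 151.3]
ee_rot: [[-0.995, 0.095, -0.006], [0.095, 0.996, 0.001], [0.006, 0.001, -1.0]]
ft_force: [-1.4, -0.0, -2.5]
gripper_width: 54.8
time_s: 17.88
position: [490.9, 346.1, 159.3]
ee_rot: [[-0.995, 0.095, -0.001], [0.095, 0.995, 0.001], [0.001, 0.001, -1.0]]
ft_force: [-0.2, 0.2, -1.7]
gripper_width: 54.6
turn share [ 0.0003 -0.0005 -0.0005] deg [ 0.  -0.1 -0.1] | shift share before turn [0.004  0.009  0.4643] after [0.0046 0.0093 0.4642]
[490.89987359 346.10357526 159.27359393]
side (array([531.8, 341.3, 182. ,  28.5,  12.9,  85.4]), 22)
side (array([448.4, 350.5, 181.9,  30.7,   8.2,  80.4]), 22)
top (array([448.5, 349.9, 180.5,  36.3,  12.6,  84.1]), 133)
top (array([530.2, 341.7, 180.1,  34.5,  12.8,  85.3]), 120)
```

```bash
python3 -m handwheel '0 .004 .02 0 0 0;0 .005 .04 0 0 0;0 0 .06 0 0 0;0 0 .07 0 0 0;0 0 .07 0 0 0;0 0 .06 0 0 0;0 0 .05 0 0 0;0 0 .04 0 0 0;0 0 .03 0 0 0;0 0 .02 0 0 0;0 0 .008 0 0 0;0 0 0 0 0 0;0 0 0 0 0 0'
python3 -m handwheel '0 0 .003 0 0 0;0 0 .002 0 0 0;0 0 0 0 0 0'
```

```text
time_s: 19.07
position: [491.3, 349.7, 19.3]
ee_rot: [[-0.996, 0.095, -0.001], [0.095, 0.996, 0.001], [0.001, 0.001, -1.0]]
ft_force: [0.4, 0.8, -2.2]
gripper_width: 54.7
time_s: 19.32
position: [491.1, 349.7, 17.6]
ee_rot: [[-0.996, 0.094, -0.001], [0.094, 0.996, 0.001], [0.001, 0.001, -1.0]]
ft_force: [-0.5, 0.1, -1.7]
gripper_width: 54.5
```

```bash
python3 -m handwheel '0 0 .003 0 0 0;0 0 .002 0 0 0;0 0 0 0 0 0'
python3 -m handwheel '0 0 .0015 0 0 0;0 0 0 0 0 0'
```

```text
time_s: 19.57
position: [491.1, 349.7, 16.4]
ee_rot: [[-0.996, 0.094, -0.001], [0.094, 0.996, 0.001], [0.001, 0.001, -1.0]]
ft_force: [-2.1, -0.7, 7.8]
gripper_width: 55.0
time_s: 19.73
position: [491.1, 349.7, 16.4]
ee_rot: [[-0.996, 0.094, -0.0], [0.094, 0.996, 0.001], [0.0, 0.001, -1.0]]
ft_force: [-4.8, -1.2, 13.9]
gripper_width: 54.9
```

```bash
python3 -m handwheel '0 0 0 0 0 0;0 0 0 0 0 0;0 0 0 0 0 0;0 0 0 0 0 0;0 0 0 0 0 0' 0
python3 -m handwheel '0 0 -.02 0 0 0;0 0 -.05 0 0 0;0 0 -.1 0 0 0;0 0 -.1 0 0 0;0 0 -.1 0 0 0;0 0 -.08 0 0 0;0 0 -.03 0 0 0;0 0 0 0 0 0'
python3 -c "
from h import *
go([439.5,-262,150],down(20))"
```

```text
time_s: 20.15
position: [491.0, 349.6, 15.3]
ee_rot: [[-0.996, 0.095, -0.001], [0.095, 0.996, 0.001], [0.001, 0.001, -1.0]]
ft_force: [-0.0, 0.0, 0.1]
gripper_width: 85.3
time_s: 20.82
position: [492.1, 350.0, 161.7]
ee_rot: [[-0.996, 0.094, 0.002], [0.094, 0.996, 0.003], [-0.002, 0.003, -1.0]]
ft_force: [-1.1, -0.1, 0.2]
gripper_width: 85.3
turn share [ 0.0011  0.0012 -0.2118] deg [  0.1   0.1 -25.4] | shift share before turn [-0.0182 -2.0475  0.0333] after [ 0.8623 -1.857   0.039 ]
```

```bash
python3 -m handwheel '0 -.05 .002 0 0 0;-.001 -.1 .002 0 0 0;-.001 -.12 .002 0 0 0;-.001 -.12 .002 0 0 0;-.001 -.12 .002 0 0 0;-.001 -.12 .002 0 0 0;-.001 -.12 .002 0 0 0;-.001 -.12 .002 0 0 0;-.001 -.12 .002 0 0 0;-.001 -.12 .002 0 0 0;-.001 -.12 .002 0 0 0;-.001 -.12 .002 0 0 0;-.001 -.12 .002 0 0 0;-.001 -.12 .002 0 0 0;-.001 -.12 .002 0 0 0;-.001 -.12 .002 0 0 0;-.001 -.12 .002 0 0 0;-.001 -.12 .002 0 0 0;-.001 -.08 0 0 0 0;0 0 0 0 0 0'
python3 -m handwheel '0 0 0 0 0 -.042;0 0 0 0 0 -.042;0 0 0 0 0 -.042;0 0 0 0 0 -.042;0 0 0 0 0 -.042;0 0 0 0 0 0'
python3 - <<'E'
from h import *
go([439.5,-262,150],down(20))
p,d=shot("top");X=cloud("top",d)
p1,d1=shot("side");X1=cloud("side",d1)
for z in[(0,'red',490,349),(0,'green',518.5,196.5)]:
    for Y,q,n in((X,p,'top'),(X1,p1,'side')):
        for c in big(masks(q)[z[1]]&(Y[...,2]>25)&(Y[...,2]<50)&(np.hypot(Y[...,0]-z[2],Y[...,1]-z[3])<70)): print(z[1],n,rect(Y,c))
m=(np.hypot(X1[...,0]-440,X1[...,1]+262)<45)
print("cover side",rect(X1,big(m&masks(p1)["blue"])[0]), "bar top",rect(X1,m&(X1[...,2]>25)&(X1[...,2]<40)))
f=np.load("top0.npz");X0=cloud("top",f["d"]);m=(np.hypot(X0[...,0]-440,X0[...,1]+262)<45)
print("initial top: bar",rect(X0,m&(X0[...,2]>22)),"plate+bar",rect(X0,m&(X0[...,2]>5)))
vis=big(box(f["p"].max(2)<45,445,258,20,20)&m)[0];print(rect(X0,vis))
E
```

```text
time_s: 22.48
position: [434.7, -296.9, 146.3]
ee_rot: [[-0.995, 0.098, -0.003], [0.098, 0.995, 0.001], [0.003, 0.001, -1.0]]
ft_force: [-1.4, 0.5, -1.3]
gripper_width: 85.3
time_s: 22.98
position: [435.1, -292.3, 146.9]
ee_rot: [[-0.94, -0.342, -0.003], [-0.342, 0.94, 0.002], [0.002, 0.003, -1.0]]
ft_force: [-0.2, -0.1, -0.7]
gripper_width: 85.5
turn share [ 0.0014 -0.0008  0.0002] deg [ 0.2 -0.1  0. ] | shift share before turn [-0.0485  0.09   -0.0102] after [-0.0484  0.09   -0.0104]
red top (array([530.8, 345.8,  37.6,  35.7,  14.2,  84.6]), 100)
red top (array([448.6, 353.4,  37.6,  33.3,  12.3,  83.1]), 90)
red side (array([448.6, 352.3,  39.4,  25.9,  10. ,  75.6]), 22)
red side (array([530.8, 345.5,  39.4,  25.3,   8. ,  88.1]), 17)
green top (array([558.8, 201.7,  37. ,  35.6,  15.1, -80.8]), 114)
green side (array([478. , 190.1,  38.7,  31.9,  11.8, -83.8]), 40)
green side (array([558.2, 201.2,  38.8,  29. ,  13. , -84.6]), 32)
cover side (array([ 439.3, -262.1,    8.7,   62.7,   44.4,   19.9]), 521) bar top (array([ 440.1, -261. ,   30.3,   47.5,   15. ,   20. ]), 187)
initial top: bar (array([ 439.9, -261.1,   30.1,   43.8,   14.7,   20.4]), 159) plate+bar (array([ 438.8, -256.4,    9.5,   83.2,   60.5,   14.5]), 648)
(array([ 438.8, -261.4,   29.6,   42.6,   15.1,   21.5]), 174)
```

```bash
python3 -m handwheel '-.012 .023 .03 0 0 0;-.012 .023 .05 0 0 0;-.012 .023 .06 0 0 0;-.012 .022 .06 0 0 0;0 0 .05 0 0 0;0 0 .04 0 0 0;0 0 .03 0 0 0;0 0 0 0 0 0;0 0 0 0 0 0'
python3 - <<'E'
from h import *
go([439.8,-261.5,12],down(20.2))
E
```

```text
time_s: 23.83
position: [439.6, -262.4, 52.0]
ee_rot: [[-0.941, -0.337, -0.002], [-0.337, 0.941, 0.001], [0.001, 0.002, -1.0]]
ft_force: [0.8, -0.4, 0.8]
gripper_width: 85.4
turn share [ 0.0009 -0.0006 -0.0041] deg [ 0.1 -0.1 -0.5] | shift share before turn [-0.0018  0.0022  0.1334] after [-0.0016  0.0024  0.1334]
```

```bash
python3 -m handwheel '-.001 .002 .03 .001 0 -.004;0 0 .03 0 0 0;0 0 .03 0 0 0;0 0 .02 0 0 0;0 0 .012 0 0 0;0 0 .007 0 0 0;0 0 .004 0 0 0;0 0 0 0 0 0;0 0 0 0 0 0'
python3 -m handwheel '0 0 0 0 0 0;0 0 0 0 0 0;0 0 0 0 0 0;0 0 0 0 0 0;0 0 0 0 0 0;0 0 0 0 0 0;0 0 0 0 0 0;0 0 0 0 0 0;0 0 0 0 0 0;0 0 0 0 0 0' 1 60
```

```text
time_s: 24.58
position: [439.9, -262.0, 12.5]
ee_rot: [[-0.938, -0.346, -0.0], [-0.346, 0.938, -0.001], [0.001, -0.001, -1.0]]
ft_force: [-0.3, 0.1, -0.0]
gripper_width: 85.4
time_s: 25.42
position: [439.9, -261.9, 12.5]
ee_rot: [[-0.938, -0.346, -0.0], [-0.346, 0.938, -0.001], [0.001, -0.001, -1.0]]
ft_force: [-0.2, 0.5, 5.2]
gripper_width: 12.8
```

```bash
python3 -m handwheel '0 0 -.01 0 0 0;0 0 -.03 0 0 0;0 0 -.06 0 0 0;0 0 -.1 0 0 0;0 0 -.1 0 0 0;0 0 -.08 0 0 0;0 0 -.04 0 0 .02;0 0 0 0 0 .03;0 0 0 0 0 .03;0 0 0 0 0 .03;0 0 0 0 0 0'
python3 - <<'E'
from h import *
go([518.2,196.5,130],down(6.9))
E
```

```text
time_s: 26.33
position: [439.8, -261.7, 138.9]
ee_rot: [[-0.993, -0.12, -0.0], [-0.12, 0.993, -0.001], [0.0, -0.001, -1.0]]
ft_force: [-0.1, -0.1, -1.5]
gripper_width: 13.1
turn share [-0.0007 -0.0002 -0.0001] deg [-0.1 -0.  -0. ] | shift share before turn [-0.4426  1.4849  0.0275] after [-0.4429  1.4848  0.0298]
```

```bash
python3 -m handwheel '-.006 .02 0 0 0 0;-.012 .04 0 0 0 0;-.018 .06 0 0 0 0;-.024 .08 0 0 0 0;-.03 .1 0 0 0 0;-.03 .1 0 0 0 0;-.03 .1 0 0 0 0;-.03 .1 0 0 0 0;-.03 .1 0 0 0 0;-.03 .1 0 0 0 0;-.03 .1 0 0 0 0;-.03 .1 0 0 0 0;-.03 .1 .01 0 0 0;-.03 .1 .01 0 0 0;-.024 .08 .01 0 0 0;-.022 .075 0 0 0 0;-.018 .06 0 0 0 0;-.012 .04 0 0 0 0;-.006 .02 0 0 0 0;0 0 0 0 0 0'
python3 -m handwheel '0 0 0 0 0 0;0 0 0 0 0 0'
python3 - <<'E'
from h import *
s=get_state()["position"];print(s);go([518.2,196.5,54],down(6.9))
for n in("side","top"):
    p,d=shot(n);X=cloud(n,d); cv2.imwrite(f"pics/c_{n}.png",cv2.resize(p[100:300,130:400,::-1],None,fx=2,fy=2))
    m=masks(p)["blue"]&(np.hypot(X[...,0]-s[0],X[...,1]-s[1])<60)&(X[...,2]>90)
    print(n,m.sum(),rect(X,m) if m.sum()>20 else "")
E
```

```text
time_s: 28.0
position: [516.8, 194.8, 128.6]
ee_rot: [[-0.992, -0.125, -0.001], [-0.125, 0.992, -0.001], [0.001, -0.001, -1.0]]
ft_force: [-0.5, 0.3, -1.5]
gripper_width: 12.9
time_s: 28.17
position: [516.9, 192.9, 128.7]
ee_rot: [[-0.992, -0.122, -0.001], [-0.122, 0.992, -0.001], [0.001, -0.001, -1.0]]
ft_force: [-1.2, -0.7, -1.2]
gripper_width: 12.7
[516.86391158 192.94126436 128.69355196]
turn share [-0.0006 -0.0005  0.0011] deg [-0.1 -0.1  0.1] | shift share before turn [-0.0061  0.0115  0.249 ] after [-0.0058  0.0112  0.249 ]
side 195 (array([509.4, 209.2, 125.8,  83.2,  61. , -78.9]), 195)
top 274 (array([501. , 190.5, 124.6,  45.9,  32.8, -81.7]), 274)
```

View pics/c_side.png

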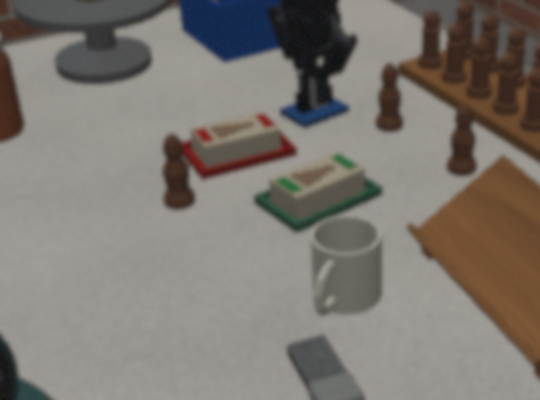

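Both moulds lie flat in their nests and the cover is held level above the green one. I'll lower it.

```bash
python3 -m handwheel '-.003 .006 .02 0 0 0;-.003 .007 .03 0 0 0;0 0 .04 0 0 0;0 0 .05 0 0 0;0 0 .04 0 0 0;0 0 .03 0 0 0;0 0 .02 0 0 0;0 0 .01 0 0 0;0 0 .005 0 0 0;0 0 0 0 0 0;0 0 0 0 0 0'
python3 - <<'E'
from h import *
go([518.7,196.9,48.5],down(6.9))
E
```

```text
time_s: 29.18
position: [518.6, 197.8, 55.6]
ee_rot: [[-0.992, -0.123, 0.0], [-0.123, 0.992, -0.001], [-0.0, -0.001, -1.0]]
ft_force: [0.1, -0.4, -1.4]
gripper_width: 12.8
turn share [-0.0005  0.      0.0013] deg [-0.1  0.   0.2] | shift share before turn [ 0.0002 -0.0028  0.0236] after [ 0.0002 -0.0029  0.0236]
```

```bash
python3 -m handwheel '0 -.003 .005 0 0 .001;0 0 .005 0 0 0;0 0 .004 0 0 0;0 0 .003 0 0 0;0 0 .002 0 0 0;0 0 0 0 0 0;0 0 0 0 0 0'
python3 -m handwheel '0 0 .002 0 0 0;0 0 .002 0 0 0;0 0 0 0 0 0'
```

```text
time_s: 29.77
position: [518.4, 196.8, 49.5]
ee_rot: [[-0.993, -0.121, -0.001], [-0.121, 0.993, -0.001], [0.001, -0.001, -1.0]]
ft_force: [-0.2, -0.3, -1.7]
gripper_width: 12.8
time_s: 30.02
position: [518.5, 196.8, 48.5]
ee_rot: [[-0.993, -0.121, -0.0], [-0.121, 0.993, -0.001], [0.0, -0.001, -1.0]]
ft_force: [-1.2, -0.1, 3.6]
gripper_width: 12.7
```

Contact at 48.5, as predicted. I'll press.

```bash
python3 -m handwheel '0 0 .002 0 0 0;0 0 .002 0 0 0;0 0 0 0 0 0;0 0 0 0 0 0'
python3 -m handwheel '0 0 .001 0 0 0;0 0 0 0 0 0;0 0 0 0 0 0'
```

```text
time_s: 30.35
position: [518.6, 196.8, 48.4]
ee_rot: [[-0.993, -0.121, 0.001], [-0.121, 0.993, -0.001], [-0.001, -0.001, -1.0]]
ft_force: [-7.9, -1.7, 24.8]
gripper_width: 12.6
time_s: 30.6
position: [518.6, 196.9, 48.4]
ee_rot: [[-0.993, -0.121, 0.001], [-0.121, 0.993, -0.001], [-0.001, -0.001, -1.0]]
ft_force: [-9.8, -2.9, 28.4]
gripper_width: 12.5
```

```bash
python3 -m handwheel '0 0 .001 0 0 0;0 0 .001 0 0 0;0 0 0 0 0 0;0 0 0 0 0 0;0 0 0 0 0 0'
python3 -m handwheel '0 0 -.003 0 0 0;0 0 -.003 0 0 0;0 0 0 0 0 0'
python3 -m handwheel '0 0 0 0 0 0;0 0 0 0 0 0;0 0 0 0 0 0;0 0 0 0 0 0;0 0 0 0 0 0;0 0 0 0 0 0;0 0 0 0 0 0' 0
python3 -m handwheel '0 0 -.02 0 0 0;0 0 -.05 0 0 0;0 0 -.1 0 0 0;0 0 -.1 0 0 0;0 0 -.1 0 0 0;0 -.05 -.05 0 0 0;0 -.12 0 0 0 0;0 -.12 0 0 0 0;0 -.12 0 0 0 0;0 -.12 0 0 0 0;0 -.12 0 0 0 0;0 -.12 0 0 0 0;0 0 0 0 0 0;0 0 0 0 0 0'
python3 - <<'E'
from h import *
f=np.load("top0.npz");X0=cloud("top",f["d"])
for n in("side","top"):
    p,d=shot(n);X=cloud(n,d); cv2.imwrite(f"pics/d_{n}.png",cv2.resize(p[100:300,130:400,::-1],None,fx=2,fy=2))
    N=np.hypot(X[...,0]-518,X[...,1]-197)<75
    m=N&masks(p)["blue"]&(X[...,2]>38);print(n,"plate",rect(X,m))
    q=X[m];A=np.c_[q[:,:2]-q[:,:2].mean(0),np.ones(len(q))];print(" tilt mm/mm",np.linalg.lstsq(A,q[:,2],rcond=None)[0].round(3))
    b=N&(X[...,2]>58)&(X[...,2]<80);print(" bar",rect(X,b))
    for c in big(N&masks(p)["green"]&(X[...,2]>25)&(X[...,2]<43)): print(" tag",rect(X,c))
    for c in big((np.hypot(X[...,0]-490,X[...,1]-349)<70)&masks(p)["red"]&(X[...,2]>25)): print(" red",rect(X,c))
E
```

```text
time_s: 31.02
position: [518.6, 196.9, 48.4]
ee_rot: [[-0.993, -0.121, 0.001], [-0.121, 0.993, -0.001], [-0.001, -0.001, -1.0]]
ft_force: [-13.0, -3.1, 39.1]
gripper_width: 12.8
time_s: 31.27
position: [518.6, 196.8, 48.5]
ee_rot: [[-0.993, -0.121, 0.0], [-0.121, 0.993, -0.001], [-0.0, -0.001, -1.0]]
ft_force: [-3.6, -0.2, 11.9]
gripper_width: 12.4
time_s: 31.85
position: [518.5, 196.8, 47.9]
ee_rot: [[-0.993, -0.121, -0.001], [-0.121, 0.993, -0.001], [0.001, -0.001, -1.0]]
ft_force: [-0.5, -0.2, -1.0]
gripper_width: 85.5
time_s: 33.02
position: [546.5, -33.9, 174.5]
ee_rot: [[-0.993, -0.118, -0.0], [-0.118, 0.993, -0.001], [0.001, -0.001, -1.0]]
ft_force: [0.5, 1.1, 0.0]
gripper_width: 85.2
side plate (array([517.3, 193.1,  45.8,  62.2,  41.7,   5.9]), 182)
 tilt mm/mm [-0.0000e+00  2.2000e-02  4.5697e+01]
 bar (array([519.3, 197.3,  66.1,  45.3,  16.8,   7.7]), 116)
 tag (array([479.9, 191.8,  38.7,  37.7,  15.4, -86.2]), 50)
 tag (array([561.4, 201.9,  39.2,  34.5,   6.3, -84.1]), 17)
 red (array([449.1, 354.4,  39.2,  28.5,   9.8,  76.2]), 21)
 red (array([531.1, 344.2,  39. ,  30.7,   7.8,  88.2]), 17)
top plate (array([ 0.,  0., nan,  0.,  0.,  0.]), 0)
 tilt mm/mm [0. 0. 0.]
 bar (array([ 0.,  0., nan,  0.,  0.,  0.]), 0)
 red (array([530.4, 345.7,  37.3,  34.6,  14.3,  85.1]), 100)
 red (array([448.5, 352.8,  37.3,  34. ,  12.3,  84.1]), 97)
  return _methods._mean(a, axis=axis, dtype=dtype,
  ret = ret.dtype.type(ret / rcount)
<stdin>:7: RuntimeWarning: Mean of empty slice.
  ret = um.true_divide(
```

View pics/d_top.png

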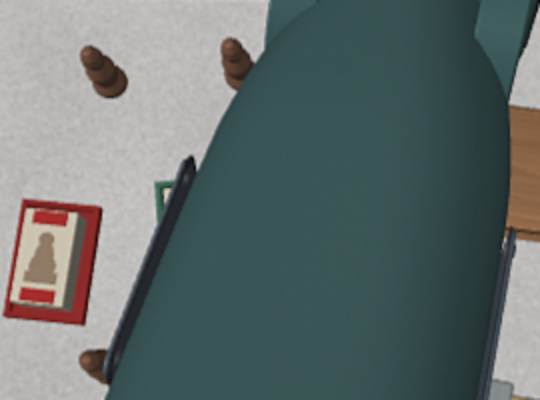

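The arm hides the green nest in the top view, so I'll move it farther aside.

```bash
python3 -m handwheel '0 -.12 0 0 0 0;0 -.12 0 0 0 0;0 -.12 0 0 0 0;0 -.12 0 0 0 0;0 -.12 0 0 0 0;0 -.12 0 0 0 0;0 -.12 0 0 0 0;0 -.12 0 0 0 0;0 0 0 0 0 0;0 0 0 0 0 0'
python3 - <<'E'
from h import *
p,d=shot("top");X=cloud("top",d); cv2.imwrite("pics/e_top.png",cv2.resize(p[100:300,130:400,::-1],None,fx=2,fy=2))
N=np.hypot(X[...,0]-518,X[...,1]-197)<75
m=N&masks(p)["blue"]&(X[...,2]>38);print("plate",rect(X,m))
q=X[m];A=np.c_[q[:,:2]-q[:,:2].mean(0),np.ones(len(q))];print(" tilt",np.linalg.lstsq(A,q[:,2],rcond=None)[0].round(3))
print(" bar",rect(X,N&(X[...,2]>58)&(X[...,2]<80)))
for c in big(N&masks(p)["green"]&(X[...,2]>25)&(X[...,2]<43)): print(" tag",rect(X,c))
for nm,(u,v) in dict(f0=(182,136),f1=(249,132),f2=(181,283),mug=(311,250),jar=(493,138)).items():
    q=X[v-25:v+25,u-25:u+25].reshape(-1,3);q=q[(q[:,2]>(30))&(q[:,2]<130)];print(nm,np.round([q[:,:2].min(0),q[:,:2].max(0)],0).tolist())
E
```

```text
time_s: 33.95
position: [581.6, -318.4, 174.0]
ee_rot: [[-0.993, -0.12, -0.001], [-0.12, 0.993, -0.001], [0.001, -0.001, -1.0]]
ft_force: [0.3, -0.1, -0.4]
gripper_width: 85.5
plate (array([ 0.,  0., nan,  0.,  0.,  0.]), 0)
 tilt [0. 0. 0.]
 bar (array([ 0.,  0., nan,  0.,  0.,  0.]), 0)
f0 [[678.0, 288.0], [706.0, 318.0]]
f1 [[692.0, 145.0], [715.0, 175.0]]
f2 [[374.0, 287.0], [383.0, 292.0]]
  return _methods._mean(a, axis=axis, dtype=dtype,
  ret = ret.dtype.type(ret / rcount)
<stdin>:5: RuntimeWarning: Mean of empty slice.
  ret = um.true_divide(
Traceback (most recent call last):
ValueError: zero-size array to reduction operation minimum which has no identity
```

View pics/e_top.png

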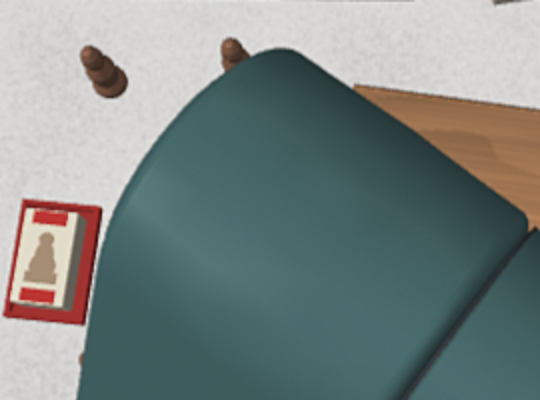

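```bash
python3 -m handwheel '.1 -.03 0 0 0 0;.1 -.03 0 0 0 0;.1 -.03 0 0 0 0;.1 -.03 0 0 0 0;.1 -.03 0 0 0 0;.08 -.02 0 0 0 0;0 0 0 0 0 0;0 0 0 0 0 0'
python3 - <<'E'
from h import *
p,d=shot("top");X=cloud("top",d); cv2.imwrite("pics/f_top.png",cv2.resize(p[100:300,130:400,::-1],None,fx=2,fy=2))
N=np.hypot(X[...,0]-518,X[...,1]-197)<75
m=N&masks(p)["blue"]&(X[...,2]>38);print("plate",m.sum())
if m.sum()>10:
    print(rect(X,m));q=X[m];A=np.c_[q[:,:2]-q[:,:2].mean(0),np.ones(len(q))];print(" tilt",np.linalg.lstsq(A,q[:,2],rcond=None)[0].round(3))
    print(" bar",rect(X,N&(X[...,2]>58)&(X[...,2]<80)))
for c in big(N&masks(p)["green"]&(X[...,2]>25)&(X[...,2]<43)): print(" tag",rect(X,c))
for nm,(u,v) in dict(f0=(182,136),f1=(249,132),f2=(181,283),mug=(311,250),jar=(493,138)).items():
    q=X[v-25:v+25,u-25:u+25].reshape(-1,3);q=q[(q[:,2]>(30))&(q[:,2]<130)];print(nm,np.round([q[:,:2].min(0),q[:,:2].max(0)],0).tolist() if len(q) else "hidden")
E
```

```text
time_s: 34.67
position: [414.5, -388.6, 175.4]
ee_rot: [[-0.993, -0.121, -0.0], [-0.121, 0.993, -0.001], [0.0, -0.001, -1.0]]
ft_force: [0.9, 0.0, -0.0]
gripper_width: 85.7
plate 487
(array([518.2, 196.2,  44.7,  63.7,  45. ,   6.7]), 487)
 tilt [1.8000e-02 3.1000e-02 4.5409e+01]
 bar (array([517.8, 196.9,  66. ,  44.6,  14.6,   7.2]), 163)
 tag (array([558.8, 201.5,  37.3,  36. ,  16.7, -80.6]), 113)
 tag (array([477.7, 191.3,  37.1,  35.8,  13.5, -85.3]), 106)
f0 [[677.0, 288.0], [705.0, 317.0]]
f1 [[688.0, 144.0], [716.0, 175.0]]
f2 [[365.0, 266.0], [394.0, 294.0]]
mug hidden
jar [[651.0, -384.0], [713.0, -321.0]]
```

View pics/f_top.png

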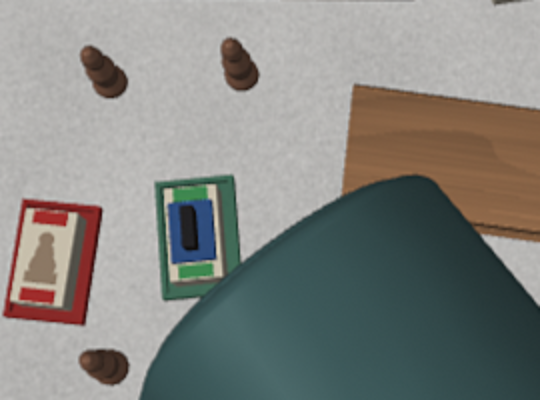

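```bash
python3 - <<'E'
from h import *
p,d=shot("side");print([(np.round(r["uv"]),r["conf"]) for r in recognise("mug","side")[:1]])
s=get_state();print(s["time_s"],s["ft_force"].round(1)); print(close_job())
E
```

```text
[(array([300., 230.]), 0.64)]
34.8167 [-0.6  0.1  0.6]
the job is handed in; nothing more can be done
None
```

The job is done and handed in at 34.8 s. The green-tagged mould is flat in the pass nest and the red-tagged one flat in the reject nest, both with tags up. The blue cover was then laid on the green-tagged mould, pressed to about 39 N at the wrist and released.

**Last checks, from the top camera:**
- **Cover:** its centre is at (518.2, 196.2) and the mould's at (518.2, 196.4). Its yaw reads 6.7–7.2° against about 7.1° for the mould.
- **Levels:** the cover's top face is at z ≈ 44.7, where 44 is expected and the camera reads about 0.6 mm high. The two tags on each mould agree in height to within 0.2 mm.
- **Bystanders:** the three figures and the jar are where they started, within 1 mm. The arm hid the mug from above, but the side camera found it within about a pixel of its first place.
- **Robot:** clear of everything, with wrist force near zero.

**One disagreement:** a rough plane fit to the blue pixels gave a slope of 0.02–0.03 mm/mm. I put this down to stray edge pixels by the grip bar, because the face's median height and the held tool pose both say the plate is level. I did not refit to confirm it.

I viewed 9 pictures of the 10 allowed.

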